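# Hang the mould behind the gravity flap

## Robot

A 6-joint arm with a two-finger parallel gripper is mounted at the origin on a cart in front of the work surface, level with it; the furniture and walls round the work are solid. World frame = base frame: x ahead of the robot, y to its left, z up, the work surface at z = 0. Lengths are in m, angles in rad, forces in N, time in s.
With the tool pointing down it reaches from about 0.25 to 0.725 m from the base axis. Payload 9.7 kg.
Tool frame: the origin (TCP) lies at the very end of the fingers, on their centre line; the grasp point (between the pads) lies 19 mm behind it (arm.grasp_offset is the distance from the TCP to the grasp point, in m); x points along the fingers, y is the direction in which the jaws open and shut, and the axes are right-handed (so a half turn about x gives the same grasp; the last joint's range is limited). The gripper opens to 85 mm and grips with 20 to 120 N. Pads are 22 mm wide; open, the fingers measure 114 mm over their backs; the gripper's body (76 mm by 85 mm) begins 54 mm behind the grasp point. The pads swing forward as they close: fully open they stand 13 mm farther back than shut.
Start: joints at [-1.236, 0.087, 0.176, 1.66, 0, 1.571], TCP at [0.181, -0.519, 0.231] pointing down, gripper open.
Joint ranges: [-3.13, 3.13], [-0.85, 1.81], [-1.15, 1.24], [-2.2, 2.28], [-1.44, 1.52], [-3.14, 3.14]. Speed limits (rad/s): [2.22, 2.22, 2.57, 3.14, 3.14, 3.14].

## Interface

Orientations are given as a rotation vector (axis times angle).
In Python, from plant import arm, viewer gives the robot as it stands.
- The arm moves only by the tool carry_out, never from a script. Its argument "increments" is a list of rows, each an object with "slide": the shift along the world's x, y, z in mm, a list of three; "spin": the turn about the world's z in rad. A call has 1 to 20 rows; each row shifts and turns the commanded pose from where the row before left it; what a row does not reach is not made up. A row lasts 1/8 s, in which the tool goes at most 62.5 mm and 10.7 degrees, less where a joint would pass 70% of its speed; a pose out of reach is approached as far as the arm can. A call is refused whole if a number of a shift passes 62.5 or a number of a turn 0.188, either way. A call with a gripper value outside its range is refused whole. "hand" is the closure, from -1 (fully open) to 1 (shut), set as the call begins (left out, the last holds). The fingers move at their own pace and stop on an object; "grip_force" is the grip in N (left out, the last holds). Time passes only in rows, so rows that do not move let the fingers close. It gives the time, the measured TCP pose, the force and the opening at its end, in the units of the state.
- arm.read_state(): the state, without advancing time (a new reading comes with each control period).
- viewer.read_camera(name): name is "side" or "top" or "wrist"; returns the picture (480x640x3 uint8, blue, green, red); there is no depth.
- viewer.get_calibration(name): a dict with "fx", "fy", "cx", "cy" (pixels), "k1" (the pictures are not rectified: a ray, as slopes to the right and down, at radius r is drawn at 1 + k1 r^2 times it, then the intrinsics apply), "view" (4x4, takes a point from world to camera coordinates). Camera axes: x right, y up, looking along -z (the intrinsics and any distortion apply to the point x, -y, -z); pixel columns grow to the right and rows downward; lengths in m; the calibration is good to about 2 mm. A picture is of the moment at which its call begins: read the wrist's pose just before it. get_calibration takes no time and is no camera call; for the wrist camera it gives the pose at the moment of the call.
- arm.job_done(): hands the job in, once; it reports no verdict.
The state is a dict: "t": time; "qpos": joint angles; "joint_velocities": joint speeds; "joint_efforts": joint torques, N m; "tcp_pos": TCP position; "tool_rot": TCP orientation; "wrist_force": force on the tool from outside, world axes, zero at the start; "torque": the same for the moment, N m; "grip_width": finger opening in m.
Only numpy, scipy, OpenCV 4.12 (cv2) and the standard library are available. Lean on these libraries where they do the work, as an engineer would, in place of code of your own. Each camera call takes 0.05 s, during which the arm holds its last target.

## Task

Hang the ribbed brass mould by the eye of its steel yoke on the outer end of the peg, in front of the red flap, and let go of it there. Then push it along the peg, so that the eye lifts the flap and goes past it, until the flap has dropped again behind the eye and the mould hangs still between flap and post. Leave the tin of rods, the jar, the carton and the glass decanter where they stand, upright.

Things in the scene. Friction and masses are not known exactly. Their poses are not given: they have to be found in the camera images.
- stand: Blue steel peg stand, bolted down. Origin: on the worktop, on the axis of its square post (24 mm deep, 30 mm wide, 186 mm high); foot plate 100 x 110 x 12 mm. A round steel peg, 12 mm diameter, runs level from the post along the stand's own -x (roughly towards the robot), its axis 165 mm above the worktop. A stop collar on it (28 mm diameter) has its outer face 38 mm from the post's axis.
- peg_tip (a point): Centre of the 18 mm ball at the free end of the peg, on the peg's axis, 155 mm from the post's axis, 165 mm above the worktop; axes as the stand's.
- flap_pin (a point): Hinge pin of the red flap, 118 mm from the post's axis (37 mm inwards of the ball), 10 mm below the peg's axis, between two small ears 17 mm apart over all. The flap is 44 mm long, 10 mm wide, 5 mm thick; closed, its free end is 50 mm below the peg's axis and 99 mm from the post's axis.
- flap (a joint): Red gravity flap under the peg, rad: 0 = closed on its stop, hanging 65 degrees below level from flap_pin with its free end towards the post; grows as the free end is lifted (1.1 = level). Falls shut by itself. An eye pushed inwards along the peg lifts it to about 0.6; it drops to 0 once the eye is nearer the post's axis than about 78 mm, and the eye can then not come out.
- mould_grip (a point): Middle of the steel grip tab on top of the mould's yoke: 10 mm thick (its x), 30 mm wide (its y), free from 134 to 168 mm above the mould's underside; this point is 152 mm above it. The mould is a ribbed brass cylinder, 60 mm diameter, 57 mm high, carrying a flat upright yoke of 10 mm steel, 60 mm wide along y; about 0.54 kg in all. It starts upright; z is up.
- mould_eye (a point): Top of the eye (window through the yoke along its x), in the yoke's middle plane: 122 mm above the underside, 30 mm below mould_grip. Window 44 mm wide, 42 mm high, roof an inverted V sloping 35 degrees from this point; uprights 8 mm and roof and lower cross bar 10 mm thick. Hung on the peg this point is 7 mm above the peg's axis, the underside 50 mm above the worktop.
- rod_can: Bystander: grey tin with thin glass rods standing in it, about 92 mm across the rods, 250 mm high; stands about 140 mm to one side of the peg (either side); origin under its middle.
- blue_jar: Bystander: blue screw jar, 48 mm in diameter, 63 mm high; origin under its middle.
- carton: Bystander: small brown carton, 51 x 70 x 45 mm high; origin under its middle.
- decanter: Bystander: green glass miniature decanter, 32 mm in diameter, 92 mm high, standing about 140 mm from the peg on the side away from the tin; origin under its middle.

How it is judged:
By the outcome, as a careful person would: the job done as asked, in the order asked, and still so for the second after the job is handed in, with the robot touching nothing.
It also fails if it takes over 61 s, if anything falls off the work surface, if the arm or the gripper's body presses on something with over 40 N, if the wrist force passes 120 N, or if a joint passes its speed limit or range.

## Working session

There is one attempt and no reset: what is moved stays moved. The work goes in short steps, Python scripts to look and compute and a tool call to move; the robot and the scene stay as the last step left them, time stands still between calls to the robot, and variables do not carry over. Pictures are saved under pics/ and viewed, and the job is handed in when it is done.

Besides the shell and the picture viewer there is one more tool, called after "Request:" by a JSON object that holds its "api" and its "payload", one argument or row to a line. carry_out: Moves the arm, as the interface text tells. Its arguments: {"type":"object","properties":{"increments":{"type":"array","items":{"type":"object","properties":{"slide":{"type":"array","items":{"type":"number"}},"spin":{"type":"number"}}}},"hand":{"type":"number"},"grip_force":{"type":"number"}},"required":["increments"]}

```bash
ls; mkdir -p pics
cat > h.py <<'E'
import numpy as np, cv2
from plant import arm, viewer
def snap(n,f):
    c=viewer.get_calibration(n); im=viewer.read_camera(n); cv2.imwrite('pics/'+f+'.png',im); np.save('pics/'+f+'.npy',np.array(c['view'])); return im,c
def proj(c,P):
    P=np.atleast_2d(P); V=np.array(c['view']); q=P@V[:3,:3].T+V[:3,3]
    x=q[:,0]/-q[:,2]; y=-q[:,1]/-q[:,2]; r2=x*x+y*y; s=1+c['k1']*r2
    return np.c_[c['fx']*x*s+c['cx'],c['fy']*y*s+c['cy']]
def ray(c,uv):
    K=np.array([[c['fx'],0,c['cx']],[0,c['fy'],c['cy']],[0,0,1.]])
    x,y=cv2.undistortPoints(np.array([[uv]],float),K,np.array([c['k1'],0,0,0.]))[0,0]
    V=np.array(c['view']); R=V[:3,:3]; return -R.T@V[:3,3], R.T@np.array([x,-y,-1.])
def at_z(c,uv,z):
    o,d=ray(c,uv); return o+d*(z-o[2])/d[2]
def tri(obs):
    A=np.zeros((3,3));b=np.zeros(3)
    for c,uv in obs:
        o,d=ray(c,uv); d=d/np.linalg.norm(d); M=np.eye(3)-np.outer(d,d); A+=M;b+=M@o
    p=np.linalg.solve(A,b); return p,[proj(c,p)[0]-uv for c,uv in obs]
E
python3 - <<'E'
from h import *
for n in ('side','top','wrist'):
    im,c=snap(n,n+'0'); print(n,{k:c[k] for k in c if k!='view'}); o,d=ray(c,(320,240)); print(o,d)
s=arm.read_state(); print(s)
E
```

```text
pics
side {'fx': 450.5619532056435, 'fy': 450.5619532056435, 'cx': 310.2206581277504, 'cy': 237.24998668307117, 'k1': -0.0371096425011373}
[0.18948932 0.60354788 0.79488714] [ 0.36516068 -0.64777953 -0.66899008]
top {'fx': 507.4966245574638, 'fy': 507.4966245574638, 'cx': 317.8417515745516, 'cy': 240.24709081180862, 'k1': -0.07772812545606085}
[ 0.43151955 -0.03053699  1.41094154] [ 0.11738797 -0.00912917 -0.9930534 ]
wrist {'fx': 401.5541908335454, 'fy': 401.5541908335454, 'cx': 321.40496855998026, 'cy': 237.82937356727976, 'k1': -0.07299638055908435}
[ 0.25158951 -0.49458816  0.37313994] [-0.28496565 -0.09413296 -0.95392611]
{'t': 0.15, 'qpos': array([-1.23602965e+00,  8.73805294e-02,  1.75314008e-01,  1.65978515e+00,
       -1.71497045e-05,  1.57081793e+00]), 'joint_velocities': array([-0.00070798, -0.00019424,  0.00234652,  0.00012119,  0.000329  ,
        0.00112201]), 'joint_efforts': array([ 1.95466937e-04, -5.20762289e+01,  4.65043581e+01,  1.39026533e-02,
       -7.65641630e-05,  1.02280134e-05]), 'tcp_pos': array([ 0.1806427 , -0.51931269,  0.2307191 ]), 'tool_rot': array([ 2.04018526,  0.34580313, -2.04058411]), 'wrist_force': array([ 0.20577961, -0.19182079,  0.35217671]), 'torque': array([-0.01871471, -0.00835731, -0.0095783 ]), 'grip_width': 0.08544931559663094}
```

View pics/side0.png

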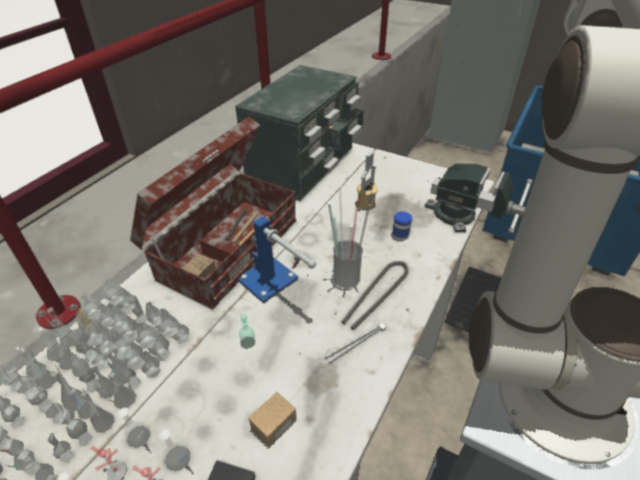

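View pics/top0.png

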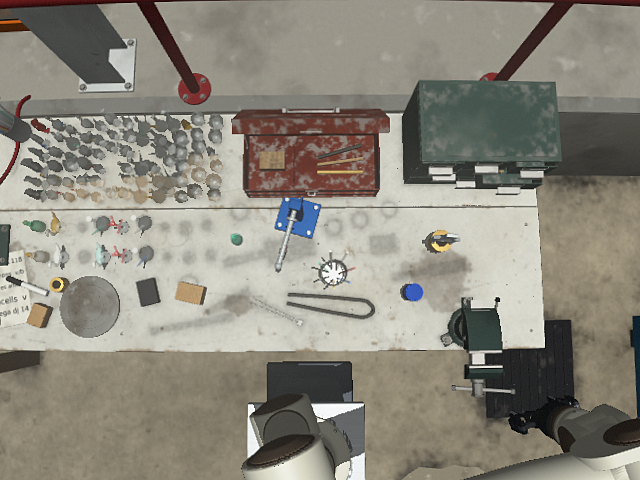

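Run:
```python
from h import *
from scipy.spatial.transform import Rotation as R
s=arm.read_state(); print(R.from_rotvec(s['tool_rot']).as_matrix().round(3))
```

```text
[[-0.     0.329 -0.944]
 [ 0.001 -0.944 -0.329]
 [-1.    -0.001  0.   ]]
```

Run:
```python
import cv2,numpy as np
t=cv2.imread('pics/top0.png'); s=cv2.imread('pics/side0.png')
a=cv2.resize(t[190:310,250:350],None,fx=5,fy=5,interpolation=cv2.INTER_CUBIC)[:600]
b=cv2.resize(t[220:270,410:470],None,fx=5,fy=5,interpolation=cv2.INTER_CUBIC)
m=np.zeros((600,800,3),np.uint8); m[:600,:500]=a; m[:250,500:800]=b; cv2.imwrite('pics/c1.png',m)
a=cv2.resize(s[200:320,230:330],None,fx=5,fy=5,interpolation=cv2.INTER_CUBIC)
b=cv2.resize(s[145:215,340:400],None,fx=5,fy=5,interpolation=cv2.INTER_CUBIC)
m=np.zeros((600,800,3),np.uint8); m[:600,:500]=a; m[:350,500:800]=b; cv2.imwrite('pics/c2.png',m)
```

```text
(no output)
```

View pics/c1.png

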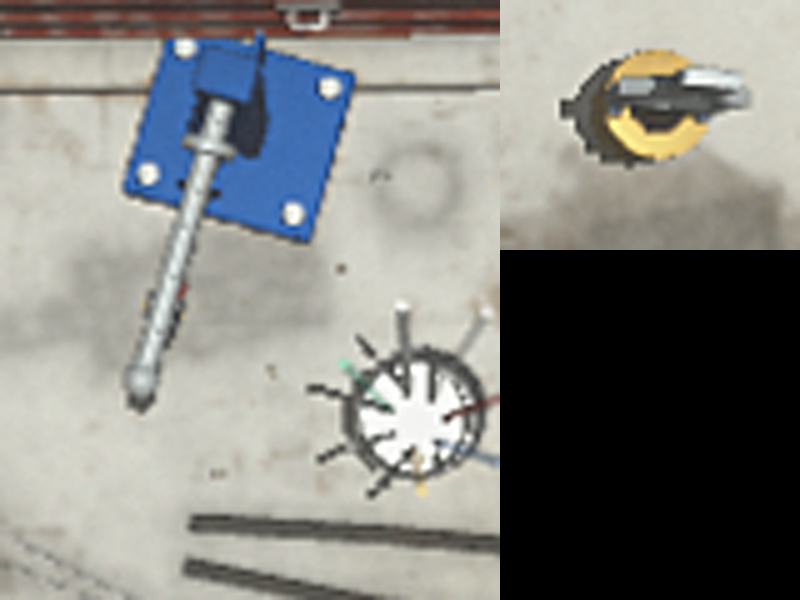

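View pics/c2.png

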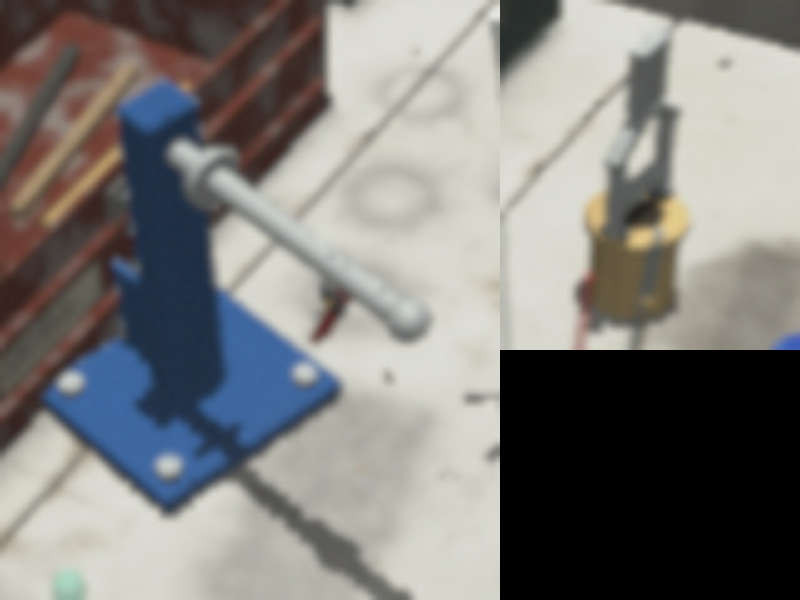

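```bash
cat > fit.py <<'E'
from h import *
from scipy.optimize import least_squares
T=viewer.get_calibration('top'); S=viewer.get_calibration('side')
def cr(x0,y0,U,V,k=5,ox=0): return np.array([x0+(U-ox+.5)/k-.5,y0+(V+.5)/k-.5])
ct=lambda U,V:cr(250,190,U,V); cs=lambda U,V:cr(230,200,U,V)
# stand
obs=[(T,(-.155,0,.165),ct(141,382)),(S,(-.155,0,.165),cs(408,318)),
 (T,(-.05,.055,.012),ct(122,190)),(T,(-.05,-.055,.012),ct(308,240)),(T,(.05,-.055,.012),ct(355,72)),(T,(.05,.055,.012),ct(165,40)),
 (S,(.05,.055,.012),cs(45,395)),(S,(-.05,.055,.012),cs(168,502)),(S,(-.05,-.055,.012),cs(338,385))]
def W(p,l):
    c,s=np.cos(p[2]),np.sin(p[2]); return np.array([p[0]+c*l[0]-s*l[1],p[1]+s*l[0]+c*l[1],l[2]])
f=lambda p:np.concatenate([proj(c,W(p,l))[0]-uv for c,l,uv in obs])
r=least_squares(f,[.5,.05,0.]); 
if __name__=='__main__':
    print('stand',r.x,np.degrees(r.x[2])); print(f(r.x).reshape(-1,2).round(1)); print('tip',W(r.x,(-.155,0,.165)),'tri',tri([(obs[0][0],obs[0][2]),(obs[1][0],obs[1][2])]))
    mt=lambda U,V:cr(410,220,U,V,ox=500); ms=lambda U,V:cr(340,145,U,V,ox=500)
    print('tabtop',tri([(T,mt(713,76)),(S,ms(654,42))])); print('brass top',tri([(T,mt(657,105)),(S,ms(637,218))]))
    for n,uv in (('can',(333,272)),('jar',(413,292)),('dec',(237,239)),('carton',(191,293))): print(n,at_z(T,uv,.05))
E
python3 fit.py
```

```text
stand [ 0.66282424  0.02058502 -0.26899445] -15.412246833047577
[[ 0.2  0.7]
 [ 0.7  0.2]
 [-0.9  1.2]
 [ 0.1  1.3]
 [-0.1  0.7]
 [ 0.1 -2.9]
 [-2.4 -1.1]
 [-0.2  0.3]
 [ 1.2 -1.3]]
tip [0.51339825 0.06177816 0.165     ] tri (array([0.51497472, 0.06215911, 0.16518489]), [array([0.0415663 , 0.08546277]), array([-0.11744062, -0.01313592])])
tabtop (array([ 0.58747948, -0.37204071,  0.16575247]), [array([0.31787089, 0.74635742]), array([-0.75878525, -0.06369125])])
brass top (array([ 0.58741879, -0.37148217,  0.05165355]), [array([0.11777228, 0.27654695]), array([-0.28814445, -0.02573344])])
can [ 0.50572904 -0.07720088  0.05      ]
jar [ 0.45027666 -0.2911165   0.05      ]
dec [0.59675375 0.18140272 0.05      ]
carton [0.45188103 0.30383957 0.05      ]
```

Request:
{"api": "carry_out", "payload": {
  "increments": [
    {"slide":[0,0,40],"spin":0.12},
    {"slide":[20,5,30],"spin":0.12},
    {"slide":[40,15,0],"spin":0.12},
    {"slide":[45,15,0],"spin":0.12},
    {"slide":[45,15,0],"spin":0.12},
    {"slide":[45,15,0],"spin":0.12},
    {"slide":[45,15,0],"spin":0.12},
    {"slide":[45,15,0],"spin":0.12},
    {"slide":[45,15,0],"spin":0.12},
    {"slide":[40,15,0],"spin":0.12},
    {"slide":[36,16,0],"spin":0.036},
    {"slide":[0,6,0]},
    {"slide":[0,0,0]}
  ],
  "hand": -1,
  "grip_force": 60
}}

```text
validation failed for argument at $.in...
```

Run:
```python
from h import *
from scipy.spatial.transform import Rotation as R
snap('wrist','w1'); s=arm.read_state(); print(s['t'],s['tcp_pos'],s['qpos'].round(3)); print(R.from_rotvec(s['tool_rot']).as_matrix().round(3))
```

```text
0.2 [ 0.18068205 -0.51933395  0.23083597] [-1.236  0.087  0.175  1.66   0.     1.571]
[[-0.     0.329 -0.944]
 [ 0.001 -0.944 -0.329]
 [-1.    -0.001 -0.   ]]
```

View pics/w1.png

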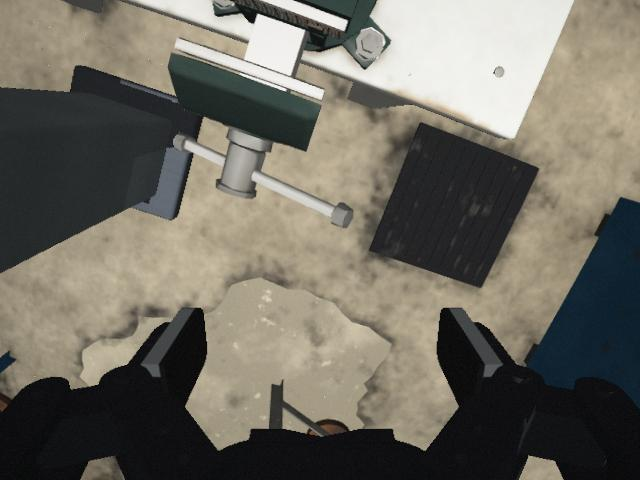

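Request:
{"api": "carry_out", "payload": {
  "increments": [
    {"slide":[0,0,40],"spin":0.12},
    {"slide":[20,5,30],"spin":0.12},
    {"slide":[40,15,0],"spin":0.12},
    {"slide":[45,15,0],"spin":0.12},
    {"slide":[45,15,0],"spin":0.12},
    {"slide":[45,15,0],"spin":0.12},
    {"slide":[45,15,0],"spin":0.12},
    {"slide":[45,15,0],"spin":0.12},
    {"slide":[45,15,0],"spin":0.12},
    {"slide":[40,15,0],"spin":0.12},
    {"slide":[36,16,0],"spin":0.036},
    {"slide":[0,6,0],"spin":0},
    {"slide":[0,0,0],"spin":0}
  ],
  "hand": -1,
  "grip_force": 60
}}

```text
t: 1.82
tcp_pos: [0.5866, -0.3722, 0.3011]
tool_rot: [1.209, 1.21, -1.209]
wrist_force: [-0.0, -0.1, -0.2]
grip_width: 0.0856
```

Run:
```python
from h import *
from scipy.spatial.transform import Rotation as R
snap('wrist','w1'); s=arm.read_state(); print(s['t'],s['tcp_pos'],s['qpos'].round(3)); print(R.from_rotvec(s['tool_rot']).as_matrix().round(3))
```

```text
1.875 [ 0.58608064 -0.37264326  0.30167847] [-0.566  0.551  0.904  1.923 -0.     1.005]
[[ 0.     1.    -0.001]
 [-0.    -0.001 -1.   ]
 [-1.     0.     0.   ]]
```

View pics/w1.png

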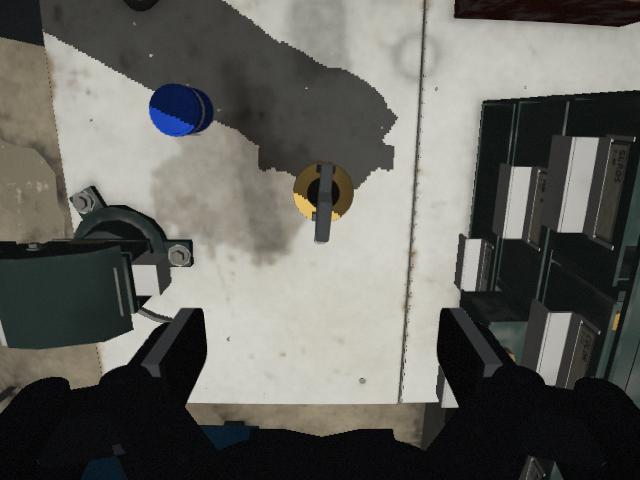

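Run:
```python
import cv2,numpy as np
t=cv2.imread('pics/w1.png')
cv2.imwrite('pics/c3.png',cv2.resize(t[150:250,280:365],None,fx=6,fy=6,interpolation=cv2.INTER_CUBIC))
```

```text
(no output)
```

View pics/c3.png

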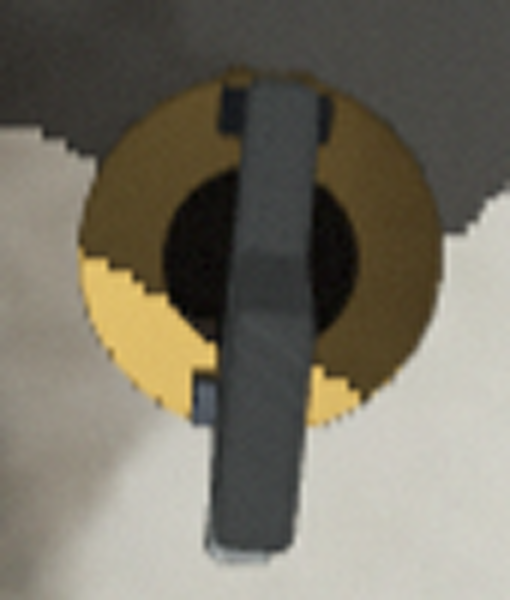

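Run:
```python
from h import *
from fit import cr,W,T,S
c=viewer.get_calibration('wrist'); c['view']=np.load('pics/w1.npy')
pts=[at_z(c,cr(280,150,u,v,6),.168) for u,v in ((232,309),(313,311),(292,548),(212,546))]
print(np.round(pts,4),np.mean(pts,0)); a=(pts[0]+pts[1]-pts[2]-pts[3]); print(np.degrees(np.arctan2(-a[0],a[1])))
print('brass', at_z(c,cr(280,150,262,248,6),.057))
print('cabinet', at_z(T,(450,180),.1),at_z(T,(470,165),.2))
```

```text
[[ 0.5841 -0.3549  0.168 ]
 [ 0.5935 -0.3552  0.168 ]
 [ 0.5912 -0.3841  0.168 ]
 [ 0.5816 -0.3839  0.168 ]] [ 0.58759959 -0.36951691  0.168     ]
-4.679784976567123
brass [ 0.58796944 -0.36820706  0.057     ]
cabinet [ 0.74456736 -0.38950565  0.1       ] [ 0.75855304 -0.41384705  0.2       ]
```

Request:
{"api": "carry_out", "payload": {
  "increments": [
    {"slide":[1.5,3,-30],"spin":-0.082},
    {"slide":[0,0,-45],"spin":0},
    {"slide":[0,0,-45],"spin":0},
    {"slide":[0,0,-30],"spin":0},
    {"slide":[0,0,-15],"spin":0},
    {"slide":[0,0,0],"spin":0},
    {"slide":[0,0,0],"spin":0}
  ]
}}

```text
t: 2.75
tcp_pos: [0.5886, -0.37, 0.1383]
tool_rot: [1.27, 1.167, -1.269]
wrist_force: [-0.5, -0.5, 0.7]
grip_width: 0.0859
```

Request:
{"api": "carry_out", "payload": {
  "increments": [
    {"slide":[0,0,0],"spin":0},
    {"slide":[0,0,0],"spin":0},
    {"slide":[0,0,0],"spin":0},
    {"slide":[0,0,0],"spin":0},
    {"slide":[0,0,0],"spin":0},
    {"slide":[0,0,0],"spin":0},
    {"slide":[0,0,0],"spin":0},
    {"slide":[0,0,0],"spin":0}
  ],
  "hand": 1,
  "grip_force": 70
}}

```text
t: 3.75
tcp_pos: [0.5882, -0.3695, 0.1364]
tool_rot: [1.269, 1.169, -1.269]
wrist_force: [-0.2, -0.2, 3.0]
grip_width: 0.009
```

Request:
{"api": "carry_out", "payload": {
  "increments": [
    {"slide":[0,0,20],"spin":0},
    {"slide":[0,0,40],"spin":0},
    {"slide":[0,0,40],"spin":0},
    {"slide":[-10,8,10],"spin":0},
    {"slide":[-25,20,0],"spin":0},
    {"slide":[-31,25,0],"spin":0},
    {"slide":[-31,25,0],"spin":0},
    {"slide":[-31,25,0],"spin":0},
    {"slide":[-31,25,0],"spin":0},
    {"slide":[-31,25,0],"spin":-0.03},
    {"slide":[-28,27,0],"spin":-0.03},
    {"slide":[-15,35,0],"spin":-0.03},
    {"slide":[0,40,0],"spin":-0.03},
    {"slide":[0,40,0],"spin":-0.03},
    {"slide":[0,40,0],"spin":-0.037},
    {"slide":[10,40,0],"spin":0},
    {"slide":[15,35,0],"spin":0},
    {"slide":[15,25,0],"spin":0},
    {"slide":[15,15,0],"spin":0},
    {"slide":[5,5,0],"spin":0}
  ]
}}

```text
t: 6.25
tcp_pos: [0.4144, 0.0861, 0.244]
tool_rot: [1.402, 1.072, -1.406]
wrist_force: [-0.5, -1.3, -5.4]
grip_width: 0.0092
```

Run:
```python
from h import *
from scipy.spatial.transform import Rotation as R
snap('wrist','w2'); snap('side','s2');s=arm.read_state(); print(s['t'],s['tcp_pos'],s['qpos'].round(3),s['wrist_force']); print(R.from_rotvec(s['tool_rot']).as_matrix().round(3))
```

```text
6.35 [0.4144646  0.0855068  0.24483898] [ 0.203 -0.205 -0.076  1.703 -0.     2.043] [-0.39526527  1.05328776 -5.865898  ]
[[-0.002  0.964 -0.265]
 [-0.    -0.265 -0.964]
 [-1.    -0.002  0.001]]
```

View pics/w2.png

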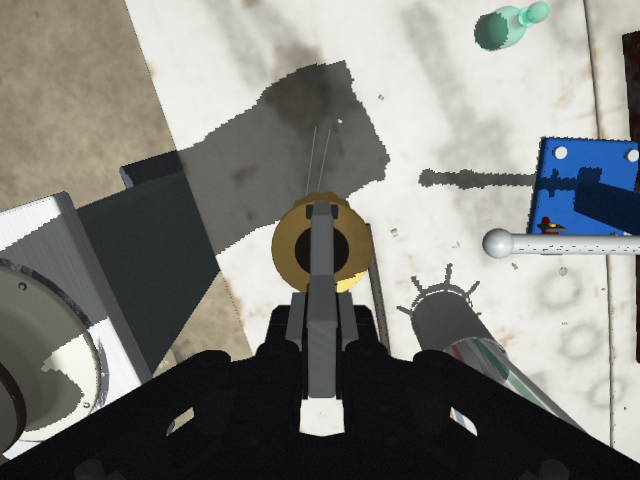

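View pics/s2.png

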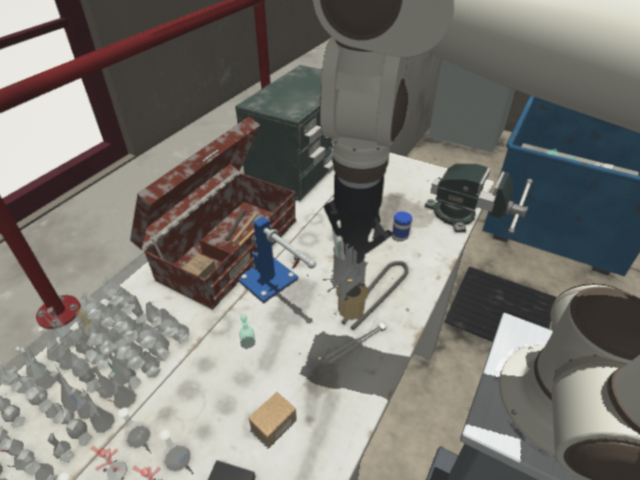

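Run:
```python
import cv2,numpy as np
t=cv2.imread('pics/w2.png')
cv2.imwrite('pics/c4.png',cv2.resize(t[205:275,470:640],None,fx=4.5,fy=4.5,interpolation=cv2.INTER_CUBIC))
```

```text
(no output)
```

View pics/c4.png

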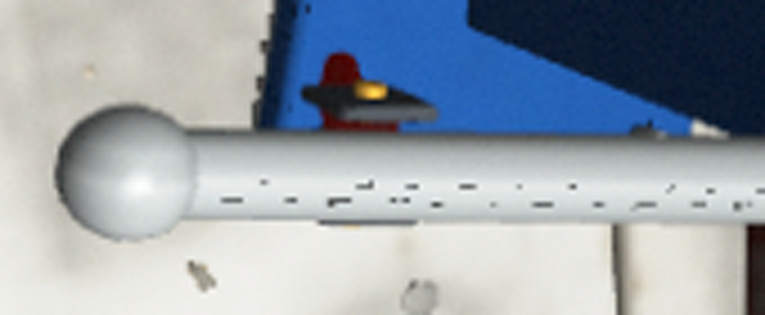

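Run:
```python
from h import *
from fit import cr
c=viewer.get_calibration('wrist'); c['view']=np.load('pics/w2.npy')
P=[at_z(c,cr(470,205,u,v,4.5),.165) for u,v in ((128,172),(250,173.5),(400,175.5),(700,179.5))]
print(np.round(P,4))
for q in P[1:]: d=q-P[0]; print(np.degrees(np.arctan2(d[1],d[0])), np.hypot(*d[:2]))
u=np.array([np.cos(-.267),np.sin(-.267)]); t=np.array([.4145,.0855]); d=P[0][:2]-t; print('along',d@u,'lat',d@np.array([-u[1],u[0]]))
# peg through top/side tri
```

```text
[[0.5151 0.0625 0.165 ]
 [0.531  0.058  0.165 ]
 [0.5509 0.0522 0.165 ]
 [0.5925 0.0402 0.165 ]]
-16.041046109133205 0.016542356977928895
-16.07733829883214 0.037290471470848824
-16.097943651115376 0.08059471127840458
along 0.10308401308859037 lat 0.004397411666872716
```

Request:
{"api": "carry_out", "payload": {
  "increments": [
    {"slide":[1,4,-20],"spin":-0.007},
    {"slide":[0,0,-26],"spin":0},
    {"slide":[19,-5.5,0],"spin":0},
    {"slide":[24,-7,0],"spin":0},
    {"slide":[24,-6.5,0],"spin":0},
    {"slide":[5,-1.5,0],"spin":0},
    {"slide":[0,0,0],"spin":0}
  ]
}}

```text
t: 7.22
tcp_pos: [0.4875, 0.0685, 0.1999]
tool_rot: [1.41, 1.066, -1.411]
wrist_force: [-0.9, -0.2, -5.4]
grip_width: 0.0089
```

Run:
```python
from h import *
im,c=snap('wrist','w3'); im2,c2=snap('side','s3');s=arm.read_state(); print(s['t'],s['tcp_pos'],s['wrist_force'])
cv2.imwrite('pics/c5.png',cv2.resize(im2[200:340,240:400],None,fx=4,fy=4,interpolation=cv2.INTER_CUBIC))
```

```text
7.325 [0.48741331 0.06888434 0.20029993] [-0.38948077  0.19827508 -5.34887959]
```

View pics/w3.png

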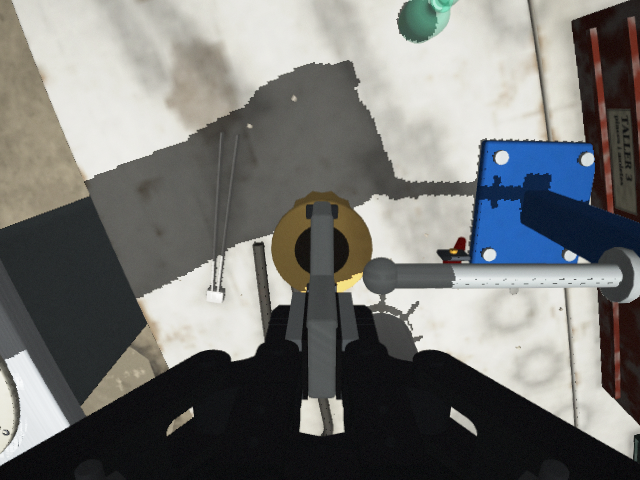

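View pics/c5.png

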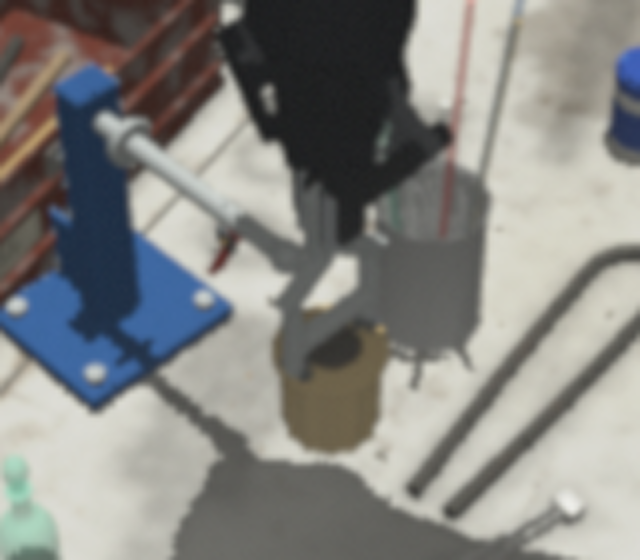

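Request:
{"api": "carry_out", "payload": {
  "increments": [
    {"slide":[12,-3.2,0],"spin":-0.003},
    {"slide":[12,-3.2,0],"spin":0},
    {"slide":[12,-3,0],"spin":0},
    {"slide":[9,-2.4,-3],"spin":0},
    {"slide":[0,0,-4],"spin":0},
    {"slide":[0,0,-4],"spin":0},
    {"slide":[0,0,-1],"spin":0},
    {"slide":[0,0,0],"spin":0}
  ]
}}

```text
t: 8.32
tcp_pos: [0.533, 0.0573, 0.1884]
tool_rot: [1.412, 1.064, -1.411]
wrist_force: [0.5, -0.8, -5.3]
grip_width: 0.0091
```

Run:
```python
from h import *
im,c=snap('wrist','w4'); im2,c2=snap('side','s4');s=arm.read_state(); print(s['t'],s['tcp_pos'],s['wrist_force'],s['torque'])
cv2.imwrite('pics/c6.png',cv2.resize(im2[200:340,240:400],None,fx=4,fy=4,interpolation=cv2.INTER_CUBIC))
```

```text
8.425 [0.53314757 0.05731022 0.1885617 ] [ 0.79057922  0.05757251 -4.99413846] [0.04013412 0.04700799 0.05447734]
```

View pics/w4.png

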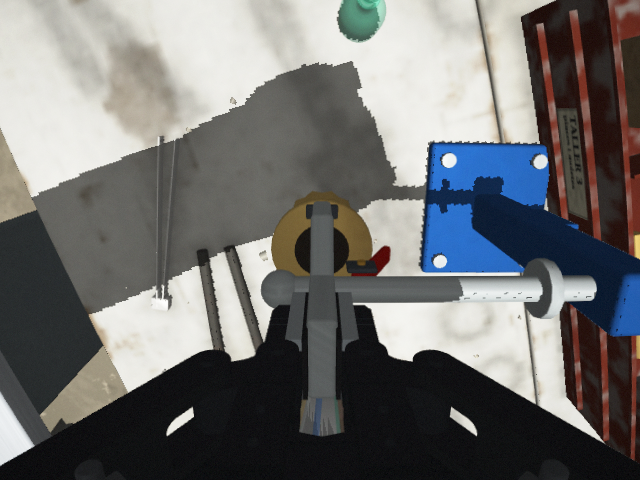

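View pics/c6.png

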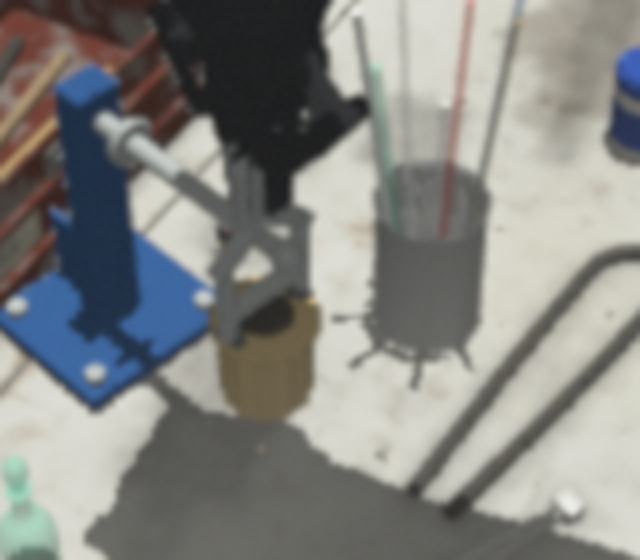

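Request:
{"api": "carry_out", "payload": {
  "increments": [
    {"slide":[0,0,-1],"spin":0},
    {"slide":[0,0,-1],"spin":0},
    {"slide":[0,0,0],"spin":0}
  ]
}}

```text
t: 8.8
tcp_pos: [0.5334, 0.0574, 0.187]
tool_rot: [1.413, 1.064, -1.411]
wrist_force: [-1.8, 1.8, 0.6]
grip_width: 0.0088
```

Request:
{"api": "carry_out", "payload": {
  "increments": [
    {"slide":[0,0,0],"spin":0},
    {"slide":[0,0,0],"spin":0},
    {"slide":[0,0,0],"spin":0},
    {"slide":[0,0,0],"spin":0},
    {"slide":[0,0,0],"spin":0},
    {"slide":[0,0,0],"spin":0}
  ],
  "hand": -0.2
}}

```text
t: 9.55
tcp_pos: [0.5332, 0.0572, 0.1863]
tool_rot: [1.412, 1.064, -1.412]
wrist_force: [-0.1, 0.4, 0.1]
grip_width: 0.0512
```

Run:
```python
from h import *
im,c=snap('wrist','w5'); im2,c2=snap('side','s5');s=arm.read_state(); print(s['t'],s['tcp_pos'],s['wrist_force'],s['grip_width'])
cv2.imwrite('pics/c7.png',cv2.resize(im2[200:340,240:400],None,fx=4,fy=4,interpolation=cv2.INTER_CUBIC))
```

```text
9.65 [0.53322402 0.05724436 0.18630257] [-0.20295383 -0.00496305  0.42509404] 0.051695061337044754
```

View pics/w5.png

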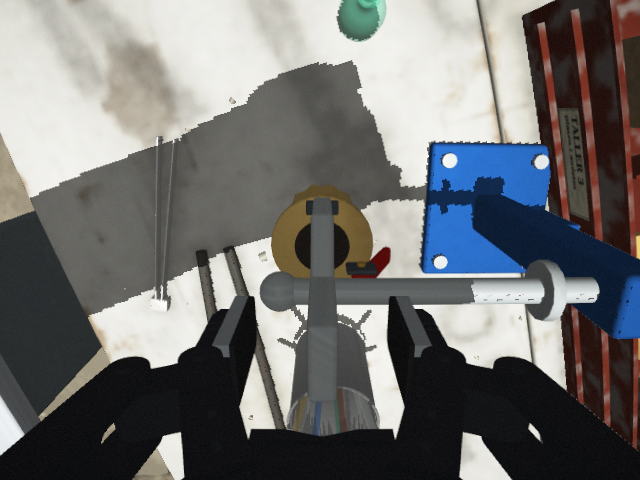

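View pics/c7.png

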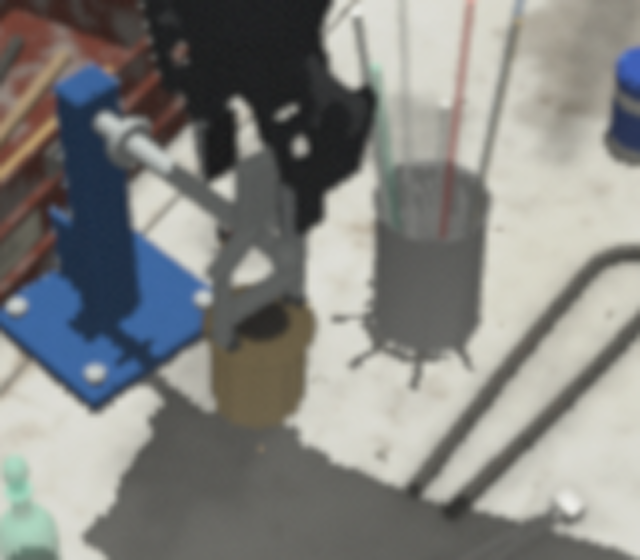

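Request:
{"api": "carry_out", "payload": {
  "increments": [
    {"slide":[0,0,20],"spin":0},
    {"slide":[0,0,30],"spin":0},
    {"slide":[0,0,25],"spin":0},
    {"slide":[-3,0.8,0],"spin":0.157},
    {"slide":[-3,0.8,0],"spin":0.157},
    {"slide":[-3,0.8,0],"spin":0.157},
    {"slide":[-3,0.8,0],"spin":0.157},
    {"slide":[-3,0.8,0],"spin":0.157},
    {"slide":[-3,0.8,0],"spin":0.157},
    {"slide":[-3,0.8,0],"spin":0.157},
    {"slide":[-3,0.8,0],"spin":0.157},
    {"slide":[-3,1.2,0],"spin":0.157},
    {"slide":[0,0,0],"spin":0.157},
    {"slide":[0,0,0],"spin":0},
    {"slide":[0,0,0],"spin":0}
  ],
  "hand": 0.2
}}

```text
t: 11.52
tcp_pos: [0.5062, 0.0648, 0.2613]
tool_rot: [0.222, 1.559, -0.222]
wrist_force: [0.0, -0.4, 0.1]
grip_width: 0.0338
```

Run:
```python
from h import *
from scipy.spatial.transform import Rotation as R
im,c=snap('wrist','w6'); im2,c2=snap('side','s6');s=arm.read_state(); print(s['t'],s['tcp_pos'],s['wrist_force'],s['grip_width']); print(R.from_rotvec(s['tool_rot']).as_matrix().round(3))
cv2.imwrite('pics/c8.png',cv2.resize(im2[180:320,240:400],None,fx=4,fy=4,interpolation=cv2.INTER_CUBIC))
```

```text
11.625 [0.5062549  0.06485882 0.26127513] [-0.35357013  1.13272179  1.27062822] 0.034160742763943784
[[ 0.     0.278  0.961]
 [ 0.     0.961 -0.278]
 [-1.     0.     0.   ]]
```

View pics/w6.png

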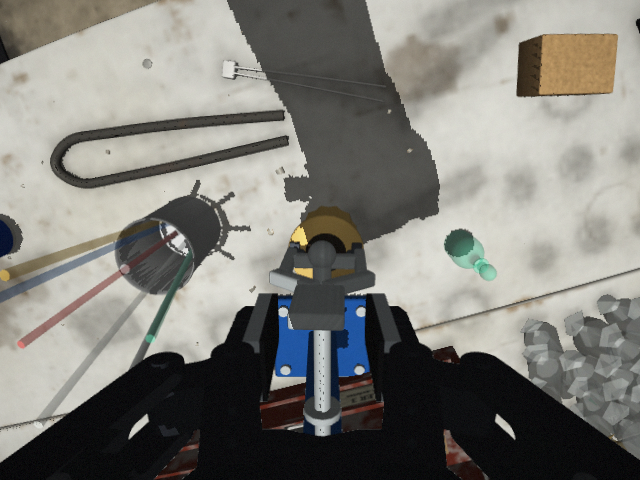

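View pics/c8.png

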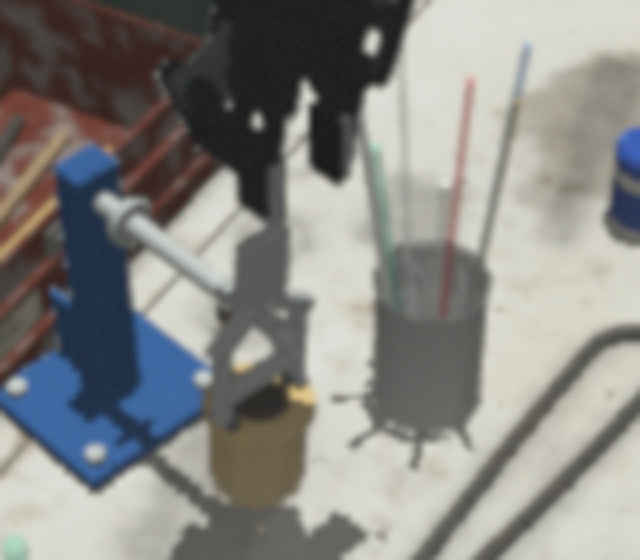

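Request:
{"api": "carry_out", "payload": {
  "increments": [
    {"slide":[0,0,-20],"spin":0},
    {"slide":[0,0,-30],"spin":0},
    {"slide":[0,0,-30],"spin":0},
    {"slide":[0,0,-20],"spin":0},
    {"slide":[0,0,-9],"spin":0},
    {"slide":[0,0,0],"spin":0}
  ]
}}

```text
t: 12.38
tcp_pos: [0.5061, 0.0648, 0.1522]
tool_rot: [0.22, 1.56, -0.22]
wrist_force: [0.3, -0.0, 0.7]
grip_width: 0.0343
```

Run:
```python
from h import *
im,c=snap('wrist','w7'); im2,c2=snap('side','s7');s=arm.read_state(); print(s['t'],s['tcp_pos'],s['wrist_force'],s['grip_width'])
cv2.imwrite('pics/c9.png',cv2.resize(im2[180:320,240:400],None,fx=4,fy=4,interpolation=cv2.INTER_CUBIC))
```

```text
12.475 [0.50659022 0.06485864 0.15321084] [ 0.43282677 -0.20736433  0.04142101] 0.03395902924112053
```

View pics/w7.png

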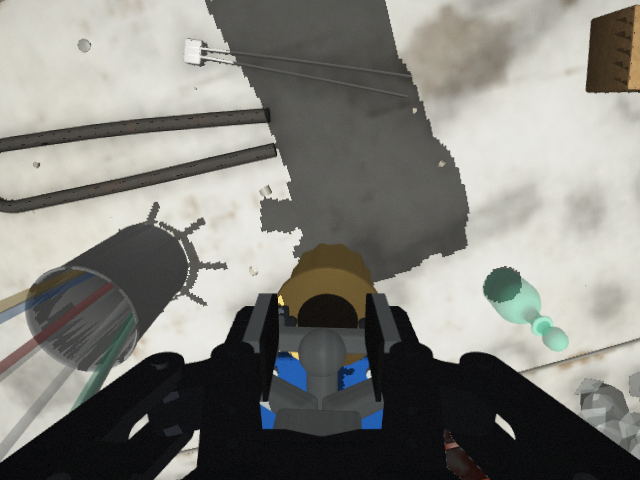

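View pics/c9.png

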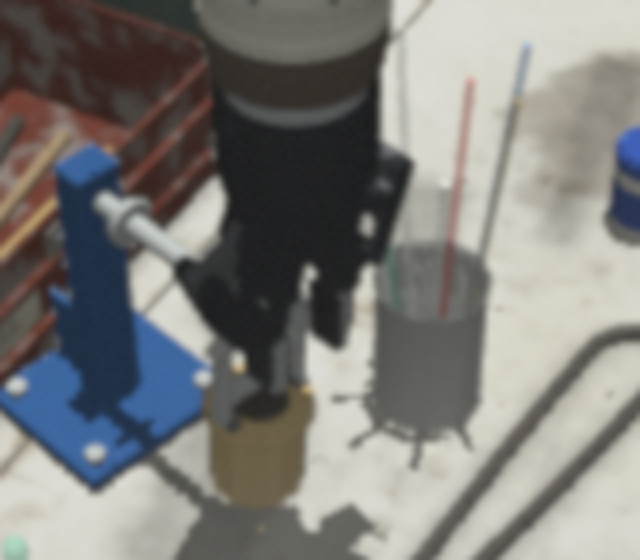

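Request:
{"api": "carry_out", "payload": {
  "increments": [
    {"slide":[4.8,-1.4,0],"spin":0},
    {"slide":[4.8,-1.4,0],"spin":0},
    {"slide":[3.8,-1.1,0],"spin":0},
    {"slide":[3.8,-1.1,0],"spin":0},
    {"slide":[3.8,-1.1,0],"spin":0},
    {"slide":[3.8,-1.1,0],"spin":0},
    {"slide":[3.8,-1.1,0],"spin":0},
    {"slide":[3.8,-1.1,0],"spin":0}
  ]
}}

```text
t: 13.48
tcp_pos: [0.538, 0.0558, 0.1526]
tool_rot: [0.22, 1.561, -0.219]
wrist_force: [-7.5, 3.0, 5.0]
grip_width: 0.0343
```

Run:
```python
from h import *
im,c=snap('wrist','w8'); im2,c2=snap('side','s8');s=arm.read_state(); print(s['t'],s['tcp_pos'],s['wrist_force'],s['grip_width'])
a=cv2.resize(im2[200:320,220:320],None,fx=4,fy=4,interpolation=cv2.INTER_CUBIC); b=im[80:,:][:400,120:520]; m=np.zeros((480,800,3),np.uint8); m[:480,:400]=a; m[:400,400:]=b; cv2.imwrite('pics/c10.png',m)
```

```text
13.575 [0.53869073 0.05554476 0.15240472] [-2.91906476  0.05339268  0.57797893] 0.03403673376143772
```

View pics/c10.png

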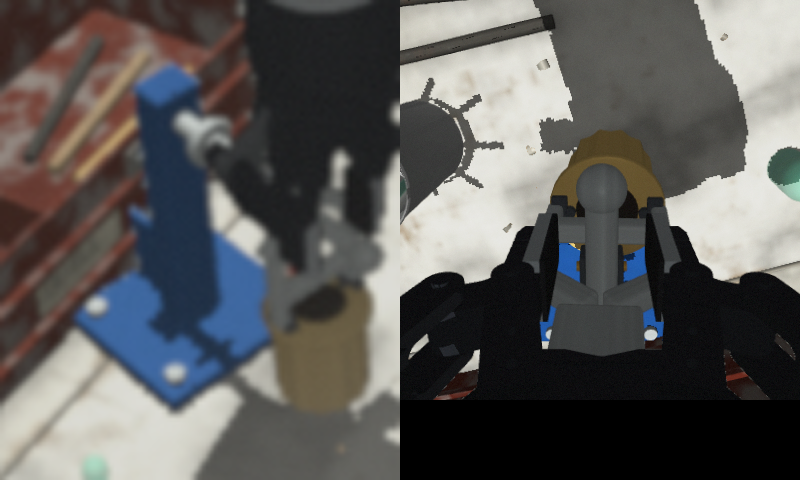

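Request:
{"api": "carry_out", "payload": {
  "increments": [
    {"slide":[3.8,-1.1,0],"spin":0},
    {"slide":[3.8,-1.1,0],"spin":0},
    {"slide":[3.8,-1.1,0],"spin":0},
    {"slide":[3.8,-1.1,0],"spin":0}
  ]
}}

```text
t: 14.08
tcp_pos: [0.5533, 0.0513, 0.1523]
tool_rot: [0.22, 1.561, -0.219]
wrist_force: [-6.3, 1.4, 3.0]
grip_width: 0.0343
```

Run:
```python
from h import *
im,c=snap('wrist','w9'); im2,c2=snap('side','s9');s=arm.read_state(); print(s['t'],s['tcp_pos'],s['wrist_force'],s['grip_width'])
a=cv2.resize(im2[200:320,220:320],None,fx=4,fy=4,interpolation=cv2.INTER_CUBIC); b=im[80:,:][:400,120:520]; m=np.zeros((480,800,3),np.uint8); m[:480,:400]=a; m[:400,400:]=b; cv2.imwrite('pics/c11.png',m)
```

```text
14.175 [0.55395752 0.05104718 0.15219522] [-1.39426659  1.53200713  0.73455433] 0.03375899547813346
```

View pics/c11.png

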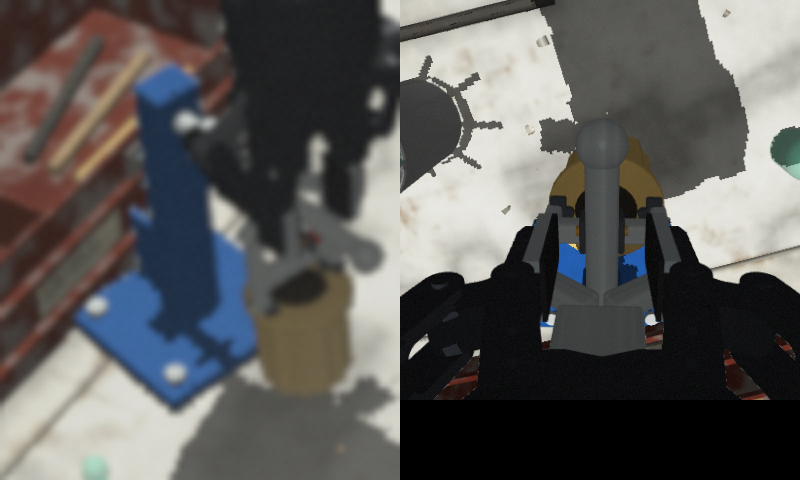

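Request:
{"api": "carry_out", "payload": {
  "increments": [
    {"slide":[3.8,-1.1,0],"spin":0},
    {"slide":[3.8,-1.1,0],"spin":0},
    {"slide":[3.8,-1.1,0],"spin":0},
    {"slide":[3.8,-1.1,0],"spin":0},
    {"slide":[3.8,-1.1,0],"spin":0},
    {"slide":[3.8,-1.1,0],"spin":0},
    {"slide":[3.8,-1.1,0],"spin":0},
    {"slide":[3.8,-1.1,0],"spin":0},
    {"slide":[2,-0.6,0],"spin":0},
    {"slide":[0,0,0],"spin":0}
  ]
}}

```text
t: 15.42
tcp_pos: [0.5863, 0.0417, 0.1522]
tool_rot: [0.22, 1.56, -0.219]
wrist_force: [-2.9, 1.8, 0.8]
grip_width: 0.034
```

Run:
```python
from h import *
im,c=snap('wrist','w10'); im2,c2=snap('side','s10');s=arm.read_state(); print(s['t'],s['tcp_pos'],s['wrist_force'],s['grip_width'])
a=cv2.resize(im2[200:320,220:320],None,fx=4,fy=4,interpolation=cv2.INTER_CUBIC); b=im[80:,:][:400,120:520]; m=np.zeros((480,800,3),np.uint8); m[:480,:400]=a; m[:400,400:]=b; cv2.imwrite('pics/c12.png',m)
```

```text
15.525 [0.58627881 0.04169882 0.15222626] [-2.48600674  1.27488855  1.14915778] 0.03402882707834526
```

View pics/c12.png

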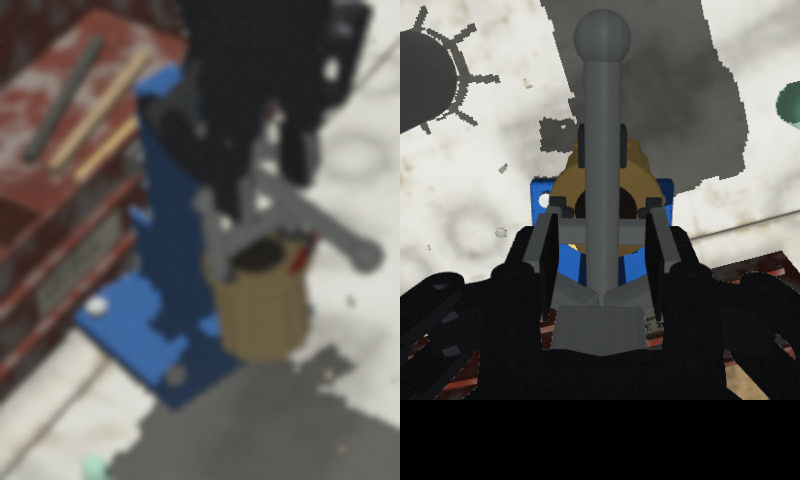

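Request:
{"api": "carry_out", "payload": {
  "increments": [
    {"slide":[3.8,-1.1,0],"spin":0},
    {"slide":[0,0,0],"spin":0},
    {"slide":[-2,0.6,0],"spin":0},
    {"slide":[-3.8,1.1,0],"spin":0},
    {"slide":[-7.7,2.2,0],"spin":0},
    {"slide":[-7.7,2.2,0],"spin":0},
    {"slide":[0,0,0],"spin":0}
  ]
}}

```text
t: 16.4
tcp_pos: [0.5683, 0.0469, 0.1526]
tool_rot: [0.219, 1.559, -0.219]
wrist_force: [-0.0, 0.5, -0.1]
grip_width: 0.0341
```

Run:
```python
from h import *
im,c=snap('wrist','w11'); im2,c2=snap('side','s11');s=arm.read_state(); print(s['t'],s['tcp_pos'],s['wrist_force'],s['grip_width'])
a=cv2.resize(im2[200:320,220:320],None,fx=4,fy=4,interpolation=cv2.INTER_CUBIC); b=im[80:,:][:400,120:520]; m=np.zeros((480,800,3),np.uint8); m[:480,:400]=a; m[:400,400:]=b; cv2.imwrite('pics/c13.png',m)
```

```text
16.5 [0.56882053 0.0467156  0.15247339] [ 0.74699843 -1.0749654   0.00936363] 0.034042139802610165
```

View pics/c13.png

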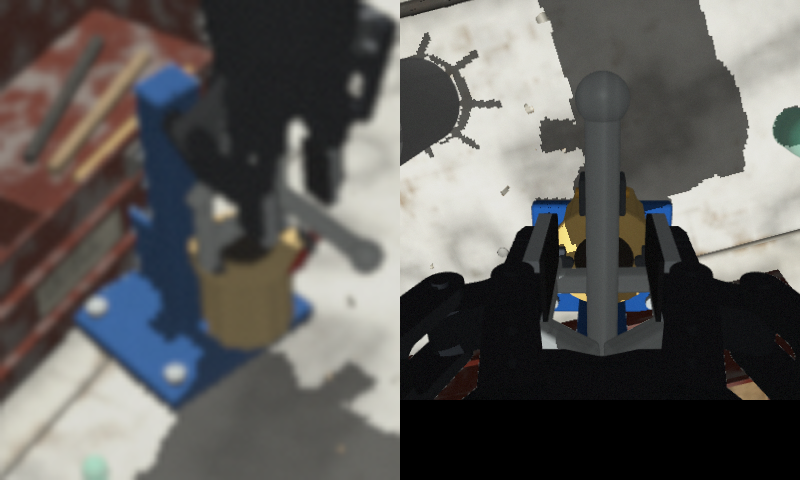

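Request:
{"api": "carry_out", "payload": {
  "increments": [
    {"slide":[-4,1,0],"spin":0},
    {"slide":[-5,1.4,15],"spin":0},
    {"slide":[0,0,40],"spin":0},
    {"slide":[0,0,45],"spin":0},
    {"slide":[0,0,40],"spin":0},
    {"slide":[-40,11,10],"spin":0},
    {"slide":[-50,14,0],"spin":0},
    {"slide":[-50,14,0],"spin":0},
    {"slide":[-30,8,0],"spin":0},
    {"slide":[0,0,0],"spin":0}
  ]
}}

```text
t: 17.75
tcp_pos: [0.3882, 0.0964, 0.3043]
tool_rot: [0.219, 1.557, -0.217]
wrist_force: [-0.5, -0.4, -0.1]
grip_width: 0.0341
```

Run:
```python
from h import *
im,c=snap('wrist','w12'); im2,c2=snap('side','s12'); im3,_=snap('top','t12'); s=arm.read_state(); print(s['t'],s['tcp_pos'],s['wrist_force'])
a=cv2.resize(im2[200:320,220:320],None,fx=5,fy=5,interpolation=cv2.INTER_CUBIC);b=cv2.resize(im3[180:300,230:290],None,fx=5,fy=5,interpolation=cv2.INTER_CUBIC); cv2.imwrite('pics/c14.png',np.hstack([a,b]))
```

```text
17.9 [0.39029659 0.09599406 0.30274755] [ 0.39456882 -0.873446    0.00316319]
```

View pics/c14.png

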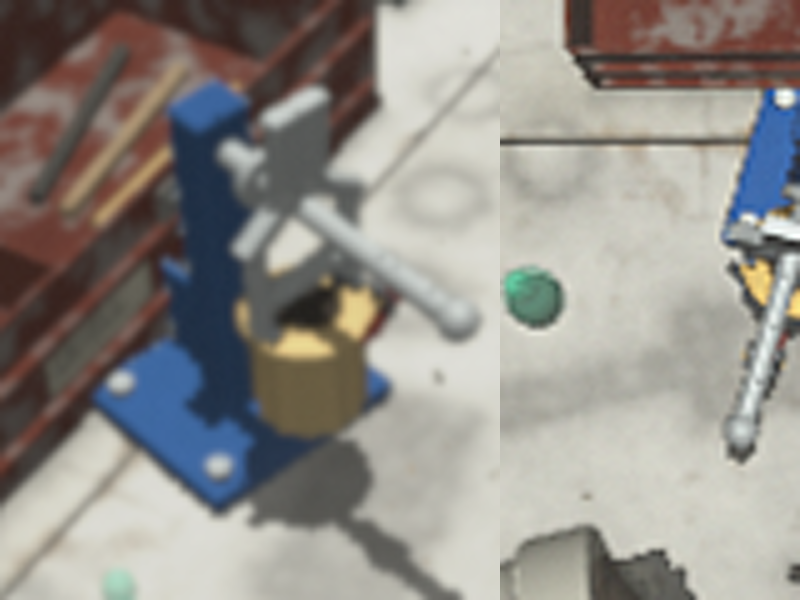

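View pics/s12.png

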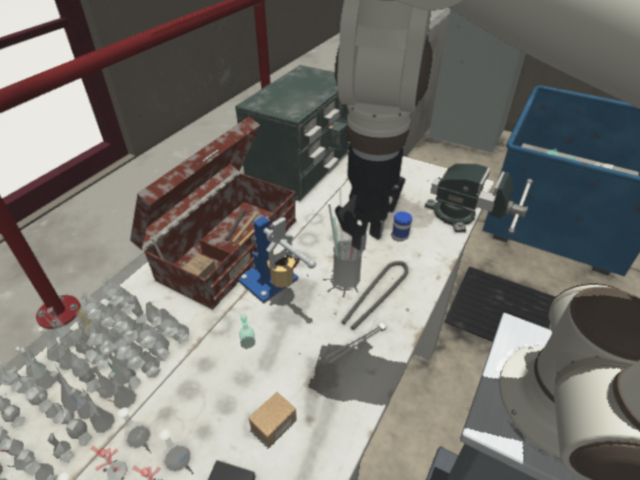

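View pics/w12.png

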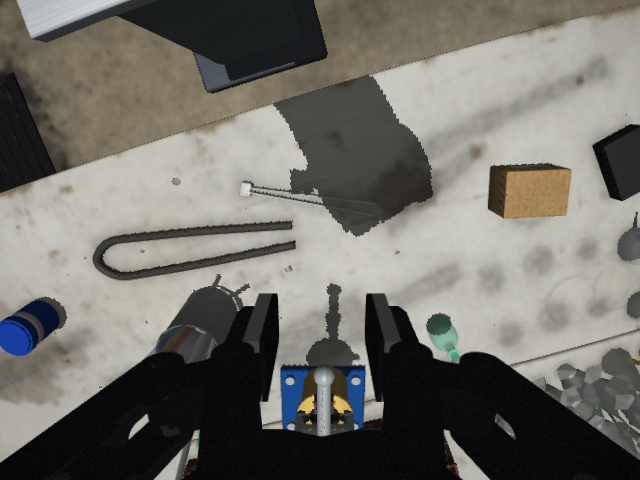

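Run:
```python
from h import *
from fit import T,S
u=np.array([.9613,-.2756]); tip=np.array([.515,.0625])
def P(a,z,l=0): 
    q=tip+u*(.155-a)+l*np.array([.2756,.9613]); return [q[0],q[1],z]
k=lambda p:(p-[220,200]+.5)*5-.5
print('flap closed end,pin',k(proj(S,[P(.099,.115),P(.118,.155)])))
import math
for th in (.3,.6): a=math.radians(65)-th; print('flap open',th,k(proj(S,[P(.118-.044*math.cos(a),.155-.044*math.sin(a))])))
for e in (.05,.055,.06,.065): print(e,'tab top corners in crop',k(proj(S,[P(e,.218,.015),P(e,.218,-.015)])).round(0).tolist(), (proj(T,[P(e,.218,0)])-[230,180])*5+[500,0])
```

```text
flap closed end,pin [[367.15851988 335.84415994]
 [394.41111221 290.4115281 ]]
flap open 0.3 [[349.77390294 310.92751773]]
flap open 0.6 [[335.57926772 283.93445364]]
0.05 tab top corners in crop [[247.0, 112.0], [304.0, 79.0]] [[791.36736598 210.49216764]]
0.055 tab top corners in crop [[255.0, 118.0], [312.0, 85.0]] [[788.47484497 220.51402569]]
0.06 tab top corners in crop [[263.0, 124.0], [320.0, 90.0]] [[785.57993777 230.54573941]]
0.065 tab top corners in crop [[271.0, 129.0], [328.0, 96.0]] [[782.68266442 240.5872439 ]]
```

Run:
```python
import cv2
im=cv2.imread('pics/s12.png')
cv2.imwrite('pics/c15.png',cv2.resize(im[235:295,260:325],None,fx=10,fy=10,interpolation=cv2.INTER_CUBIC))
```

```text
(no output)
```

View pics/c15.png

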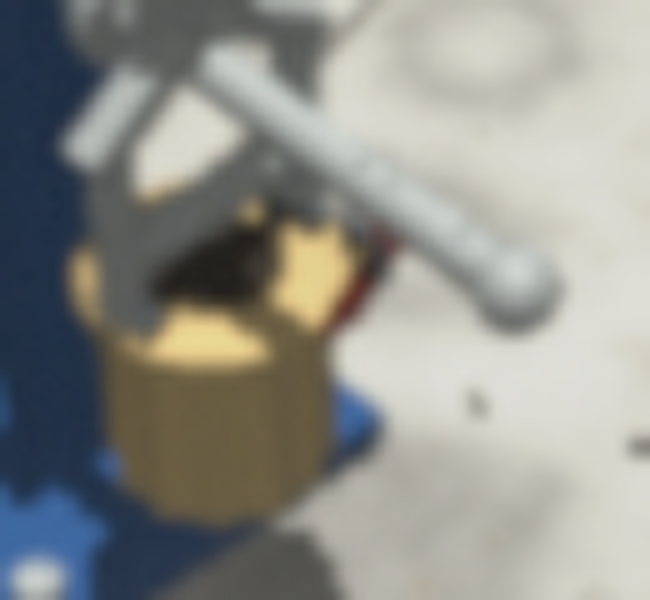

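Run:
```python
from h import *
a=cv2.imread('pics/s12.png'); b,_=snap('side','s13')
d=cv2.absdiff(a,b)[200:320,220:330].max(2); print('diff',d.max(),(d>40).sum(),arm.read_state()['t'])
t0=cv2.imread('pics/top0.png'); t=cv2.imread('pics/t12.png')
for n,(x,y) in dict(can=(333,272),jar=(413,292),dec=(237,239),carton=(191,293)).items():
    w=[i[y-25:y+25,x-25:x+25] for i in (t0,t)]; print(n,cv2.absdiff(*w).mean())
if d.max()<60: print(arm.job_done())
```

```text
diff 4 0 17.95
can 1.6974666666666667
jar 1.6576
dec 1.8133333333333332
carton 14.8684
the job is handed in; nothing more can be done
None
```

View pics/t12.png

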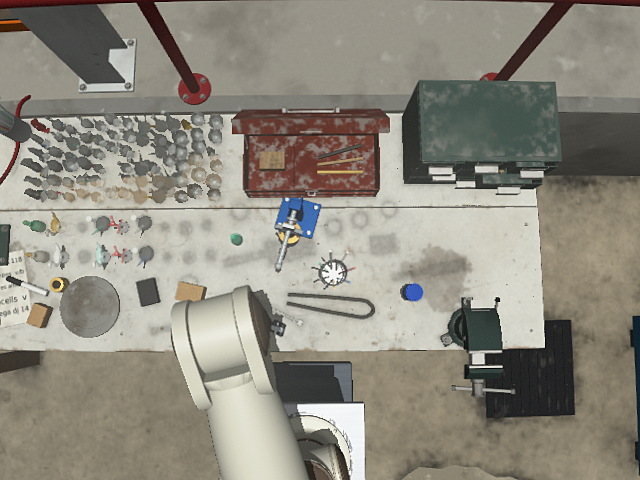

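The mould hangs still on the peg between the flap and the post, and I handed the job in at about 18 s of the 61 s allowed.

**What I did:** I gripped the mould by its tab and carried it round the tin. I then threaded the eye over the ball, lowered it onto the peg about 136 mm from the post axis, in front of the flap, and let go. With the gripper turned 90° and its fingers either side of the peg, I pushed the yoke inwards past the flap and backed the arm off. The readings taken during the push stayed below 10 N.

**Last checks:**
- **Mould:** the eye sits about 60 mm from the post axis. Two side pictures 0.15 s apart show no movement at the peg.
- **Flap:** its free end is where a closed flap should be in the side picture, within about 2 pixels.
- **Tin, jar and decanter:** the top picture shows no change from the start.
- **Carton:** the top-view comparison differed here (14.9 against about 1.7 for the others), because the arm partly hides the carton in that picture. The side and wrist pictures show it upright, and in the side picture it is where it started.

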